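# Close the balance's draught shield and tare

## Robot

A 7-joint arm with a two-finger parallel gripper is mounted at the origin on the work surface. World frame = base frame: x ahead of the robot, y to its left, z up, the work surface at z = 0. Lengths are in m, angles in degrees, forces in N, time in s.
With the tool pointing down it reaches from about 0.4 to 0.85 m from the base axis. Payload 6.9 kg.
Tool frame: the origin (TCP) lies on the centre line of the jaws, within the pads' length; the fingertips stand manip.nose_length ahead of it and the grasp point (between the pads) lies 2 mm behind it (manip.nose_length is the distance from the TCP to the fingertips, in m); z points along the fingers, y is the line along which they close (so a half turn about z gives the same grasp; the last joint's range is limited). The gripper opens to 85 mm and grips with 20 to 120 N. Pads are 22 mm wide; open, the fingers measure 114 mm over their backs; the gripper's body (76 mm by 85 mm) begins 54 mm behind the grasp point. The pads swing forward as they close: fully open they stand 13 mm farther back than shut.
Start: joints at [75.086, 29.078, -13.613, 85.955, 7.202, 65.827, -8.869], TCP at [0.224, -0.584, 0.248] pointing down, gripper open.
Joint ranges: [-176.47, 176.47], [-13.61, 117.27], [-81.72, 77.17], [0.22, 143.17], [-87.28, 267.28], [10, 112.55], [-165.47, 165.47]. Speed limits (degrees/s): [136.94, 136.94, 180, 180, 180, 180, 180].

## Interface

Orientations are given as a 3x3 rotation matrix whose columns are the frame's x, y, z axes.
In Python, from plant import manip, viewer, ticket gives the robot as it stands.
- The arm moves only by the shell command python3 -m creep 'ROWS' [OPENING] [FORCE]. ROWS is JSON, a list of rows, each a list of 2 entries, a list of its own where there are three numbers: the shift along the tool's x, y, z normalised to -1 to 1, where 1 is 0.75 m, then the turn about the tool's z normalised to -1 to 1, where 1 is pi rad. A call has 1 to 10 rows; each row is the pose to reach, as a shift and turn from the pose commanded when the call began, along the tool's axes at that moment, turning the shorter way round; what a row does not reach only later rows make up. A row lasts 1/12 s, in which the tool goes at most 41.7 mm and 7.16 degrees, less where a joint would pass 70% of its speed; a pose out of reach is approached as far as the arm can. A call with a number of a shift or a turn outside -1 to 1 is refused whole. A call with a gripper value outside its range is refused whole. OPENING is the opening, from 0 (shut) to 1 (fully open), set as the call begins (- or left out, the last holds). The fingers move at their own pace and stop on an object; FORCE is the grip in N (left out, the last holds). Time passes only in rows, so rows that repeat a pose let the fingers close. It gives the time, the measured TCP pose, the force, the opening and the grip force at its end, in the units of the state.
- manip.sense(): the state, without advancing time (a new reading comes with each control period).
- viewer.snapshot(name): name is "scene" or "top" or "wrist"; returns a dict with "frame" (400x640x3 uint8, red, green, blue), "fx", "fy", "cx", "cy" (pixels), "R" (3x3) and "t" (3): a world point X has camera coordinates R X + t. Camera axes: x right, y down, z forward; pixel columns grow to the right and rows downward; lengths in m; the calibration is good to about 2 mm. The wrist camera is an equidistant fisheye: a pixel r from the principal point sees the ray r / f radians off the axis. A picture is of the moment at which its call begins. There is no depth.
- ticket.job_done(): hands the job in; it is judged then, once.
The state is a dict: "time_s": time; "joint_positions": joint angles; "dq": joint speeds; "effort": joint torques, N m; "eef_pos": TCP position; "eef_rot": TCP orientation; "contact_force": force on the tool from outside, world axes, zero at the start; "ft_torque": the same for the moment, N m; "finger_gap": opening from 0.0 (shut) to 1.0 (fully open); "gripper_force": force on a finger pad.
Only numpy, scipy, OpenCV 4.12 (cv2) and the standard library are available. Lean on these libraries where they do the work, as an engineer would, in place of code of your own. Each camera call takes 0.05 s, during which the arm holds its last target. There are 200 camera calls.

## Task

The beaker is on the pan of the analytical balance, ready to be tared. With your fingertips push the top hatch and the right-hand side door (right as seen from the front of the balance) of the draught shield fully shut, by their blue grips and without pinching these or shoving the balance hard; only then press the wide blue tare key down and let it come back up. Keep the left door shut, leave the other keys alone, and do not disturb the beaker or the things standing around.

Things in the scene. Friction and masses are not known exactly. Their poses are not given: they have to be found in the camera images.
- balance: cream analytical balance on the bench, 210 wide (local y) x 330 deep (local x) x 268 mm high. Origin: centre of its underside; local x from its front (key panel, facing the robot within 0.25 rad) to its rear, y to its left, z up. Its glass draught shield covers local x -0.060 to 0.120, |y| < 0.105, z 0.068 to 0.268; front pane fixed; all doors slide to the rear (+x) to open and stick out behind
- hatch (a joint): opening of the glass top hatch in m: 0 = fully shut (front stop), 0.11 = fully open; it slides level along local x of the balance with about 1.5 N of friction and stays where it is left
- hatch_grip (a point): centre of the top of the hatch's blue finger ridge. The ridge is 14 mm thick along local x, 80 mm long along local y and stands 22 mm proud of the flat glass of the hatch, which runs on behind it for 146 mm; it is pushed shut towards local -x on the ridge's rear face (7 mm behind this point). Axes as the balance's
- right_door (a joint): opening of the right-hand glass side door (local -y side) in m: 0 = fully shut (front stop), 0.11 = fully open; slides along local x with about 1.5 N of friction and stays where it is left
- right_door_grip (a point): top centre of the right door's blue vertical strip: 14 mm thick along local x, 22 mm out from the door glass (glass face at local y -0.102, strip's outer edge -0.124, this point -0.112), running 150 mm straight down from here (z 0.251 to 0.101). The door is pushed shut towards local -x on the strip's rear face, 7 mm behind this point. Axes as the balance's
- left_door (a joint): opening of the left-hand side door (mirror of the right one, with the same blue strip), in m; starts shut at 0
- tare_key (a joint): travel of the tare key in m: 0 = up, 0.0035 = fully down; its spring needs 1.2 N to start and 4 N to bottom, and it comes back up when let go
- tare_key_top (a point): centre of the top of the tare key: the wide blue key, 44 mm (local y) x 24 mm, in the middle of the key panel, standing about 5 mm proud of it; it moves along the panel's normal, tipped 0.2 rad from vertical. The chamber's front face is 70 mm behind it
- power_key (a joint): travel of the red on/off key in m (20 x 24 mm, 72 mm to the left of the tare key's centre), 0 = up, 0.0035 = down
- print_key (a joint): travel of the grey print key in m (20 x 24 mm, 72 mm to the right of the tare key's centre), 0 = up, 0.0035 = down
- beaker: glass beaker, 52 mm across, 62 mm high, standing on the steel pan (90 mm across, top at z 0.084) inside the draught shield; origin: centre of its underside, z up
- wine_bottle: dark green wine bottle, 74 mm across, 312 mm high with its cork, standing left of the balance; origin: centre of its underside
- spirit_bottle: amber bottle with yellow neck foil, 74 mm across, 312 mm high with its cork, standing left of the balance; origin: centre of its underside
- flask: clear conical flask, 80 mm across its foot, 122 mm high, standing left of the balance; origin: centre of its underside
- weight: steel knob weight, 26 mm across, 55 mm high, right of the balance; origin: centre of its underside
- vial: amber vial with white cap, 28 mm across, 55 mm high, right of the balance; origin: centre of its underside
- sample_bottle: amber sample bottle with white cap, 50 mm across, 105 mm high, right of the balance; origin: centre of its underside
- spatula: double-ended steel lab spatula, 185 mm long along its x, 12 mm wide and 8 mm thick, lying flat to the right; origin: mid-length, on the bench

How it is judged:
By the outcome, as a careful person would: the job done as asked, in the order asked, and still so for the second after the job is handed in, with the robot touching nothing.
It also fails if it takes over 48 s, if anything falls off the work surface, if the arm or the gripper's body presses on something with over 40 N, if the wrist force passes 120 N, or if a joint passes its speed limit or range.

## Working session

There is one attempt and no reset: what is moved stays moved. The work goes in short steps, Python scripts to look and compute and a shell command to move; the robot and the scene stay as the last step left them, time stands still between calls to the robot, and variables do not carry over. Pictures are saved under pics/ and viewed, at most 10 in all, crops included, and the job is handed in when it is done.

```bash
mkdir -p pics; cat > h.py <<'E'
import numpy as np, cv2
from plant import manip, viewer, ticket
E
python3 - <<'E'
from h import *
import pickle
s=manip.sense();print(s, manip.nose_length)
d={}
for n in("scene","top"):
    v=viewer.snapshot(n);d[n]=v;cv2.imwrite(f"pics/{n}0.png",v["frame"][:,:,::-1]);print(n,v["fx"],v["fy"],v["cx"],v["cy"],np.round(v["R"],3).tolist(),np.round(v["t"],3))
pickle.dump(d,open("v0.pkl","wb"))
E
```

```text
{'time_s': 0.0, 'joint_positions': array([ 75.08611375,  29.12455549, -13.60768758,  86.00909951,
         7.20206784,  65.82496361,  -8.86956649]), 'dq': array([ 0.07246053,  0.04414507, -0.01358091,  0.04609155, -0.08455665,
        0.05171567,  0.03692499]), 'effort': array([-6.72799597e-04, -6.20602512e+01, -2.18643486e+00, -2.49656940e+01,
        1.28302988e-02,  1.18908918e-02,  1.74800675e-05]), 'eef_pos': array([ 0.22330823, -0.58324768,  0.24743703]), 'eef_rot': array([[ 9.33841836e-01,  3.57685594e-01, -6.63714573e-04],
       [ 3.57686208e-01, -9.33840445e-01,  1.61230589e-03],
       [-4.31049224e-05, -1.74304024e-03, -9.99998480e-01]]), 'contact_force': array([-0.02183475, -0.19275338, -0.41629233]), 'ft_torque': array([-0.00751446,  0.01968093, -0.01280793]), 'gripper_force': 0.0, 'finger_gap': 0.998148724835895} 0.017
scene 391.27384873335393 391.27384873335393 317.8578986638013 205.32262315042004 [[0.072, -0.997, 0.004], [-0.949, -0.07, -0.309], [0.308, 0.018, -0.951]] [-0.109  0.532  1.421]
top 443.4572136037622 443.4572136037622 317.02994362986203 189.20774234069984 [[0.029, -0.999, -0.015], [-0.995, -0.028, -0.091], [0.09, 0.018, -0.996]] [-0.052  0.513  1.48 ]
```

View pics/scene0.png

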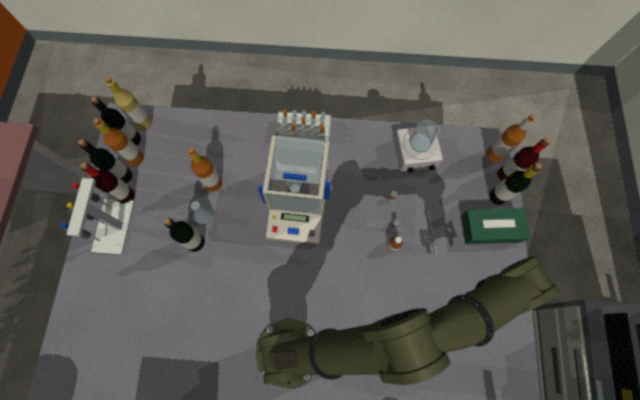

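View pics/top0.png

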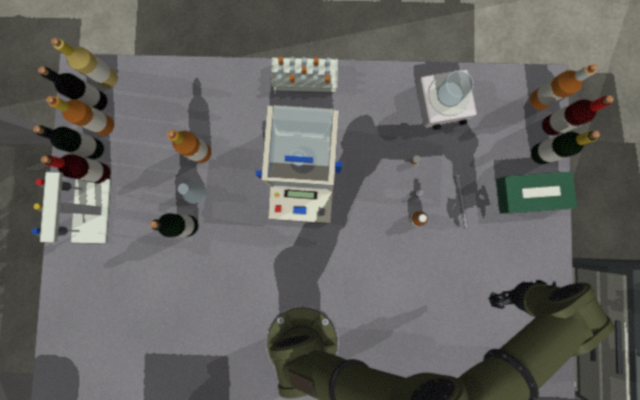

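The views show x up and y to the left. In the top view the balance spans about (262–340, 105–222), with the tare key at (300,210), the hatch grip at (298,159), the right grip at (338,168) and the left grip at (259,174). Next I'll measure the blue blobs.

```bash
cat >> h.py <<'E'
def blobs(v,roi=None,lo=(100,120,60),hi=(130,255,255),amin=5):
    hsv=cv2.cvtColor(v["frame"],cv2.COLOR_RGB2HSV);m=cv2.inRange(hsv,lo,hi)
    n,l,st,c=cv2.connectedComponentsWithStats(m)
    return [(c[i].round(1).tolist(),st[i].tolist(), l==i) for i in range(1,n) if st[i][4]>=amin]
def ray(v,p):
    R,t=np.array(v["R"]),np.array(v["t"])
    d=R.T@np.array([(p[0]-v["cx"])/v["fx"],(p[1]-v["cy"])/v["fy"],1]);return -R.T@t,d/np.linalg.norm(d)
def onz(v,p,z):
    o,d=ray(v,p);return o+d*(z-o[2])/d[2]
def tri(v1,p1,v2,p2):
    A=np.zeros((3,3));b=np.zeros(3);rs=[ray(v1,p1),ray(v2,p2)]
    for o,d in rs:
        P=np.eye(3)-np.outer(d,d);A+=P;b+=P@o
    x=np.linalg.solve(A,b);return x,[np.linalg.norm((np.eye(3)-np.outer(d,d))@(x-o)) for o,d in rs]
E
python3 - <<'E'
from h import *
import pickle
d=pickle.load(open("v0.pkl","rb"))
C={}
for n,v in d.items():
    print(n);C[n]=[]
    for c,s,m in blobs(v):
        if not(230<c[0]<360 and 120<c[1]<250): continue
        r=cv2.minAreaRect(np.argwhere(m)[:,::-1].astype(np.float32));C[n].append(c)
        print(c,s,np.round(cv2.boxPoints(r),1).tolist())
        for z in(.08,.176,.251,.29):print('  ',z,onz(v,c,z).round(4))
a=d["scene"]["frame"][100:250,230:360];b=d["top"]["frame"][90:240,240:370]
cv2.imwrite("pics/crop.png",cv2.resize(np.hstack([a,b])[:,:,::-1],None,fx=3,fy=3,interpolation=cv2.INTER_CUBIC))
E
```

```text
scene
[294.2, 176.1] [283, 173, 23, 7, 117] [[282.6000061035156, 177.60000610351562], [283.20001220703125, 172.39999389648438], [305.3999938964844, 174.60000610351562], [304.8999938964844, 179.8000030517578]]
   0.08 [0.6544 0.032  0.08  ]
   0.176 [0.6156 0.0233 0.176 ]
   0.251 [0.5853 0.0165 0.251 ]
   0.29 [0.5696 0.013  0.29  ]
[326.9, 190.1] [324, 182, 7, 18, 88] [[323.70001220703125, 198.6999969482422], [325.1000061035156, 181.6999969482422], [330.20001220703125, 182.10000610351562], [328.70001220703125, 199.10000610351562]]
   0.08 [ 0.6051 -0.1009  0.08  ]
   0.176 [ 0.5696 -0.1007  0.176 ]
   0.251 [ 0.5419 -0.1005  0.251 ]
   0.29 [ 0.5275 -0.1004  0.29  ]
[260.7, 192.3] [258, 186, 7, 16, 44] [[257.3999938964844, 186.10000610351562], [260.8999938964844, 185.39999389648438], [264.20001220703125, 201.0], [260.70001220703125, 201.6999969482422]]
   0.08 [0.5769 0.156  0.08  ]
   0.176 [0.5433 0.1391 0.176 ]
   0.251 [0.5171 0.1258 0.251 ]
   0.29 [0.5034 0.1189 0.29  ]
[292.8, 230.8] [288, 228, 11, 6, 49] [[287.6000061035156, 232.5], [288.29998779296875, 227.8000030517578], [
[... 517 characters left out ...]
29  ]
[338.3, 166.5] [336, 162, 7, 11, 60] [[336.0, 172.0], [336.0, 162.0], [342.0, 162.0], [342.0, 172.0]]
   0.08 [ 0.5853 -0.1052  0.08  ]
   0.176 [ 0.5715 -0.1025  0.176 ]
   0.251 [ 0.5607 -0.1003  0.251 ]
   0.29 [ 0.5551 -0.0991  0.29  ]
[258.1, 173.1] [256, 170, 5, 7, 28] [[256.0, 170.0], [260.0, 170.0], [260.0, 176.0], [256.0, 176.0]]
   0.08 [0.5563 0.1568 0.08  ]
   0.176 [0.5445 0.1421 0.176 ]
   0.251 [0.5352 0.1306 0.251 ]
   0.29 [0.5304 0.1247 0.29  ]
[299.5, 209.7] [294, 207, 12, 7, 73] [[294.0, 207.0], [305.0, 207.0], [305.0, 213.0], [294.0, 213.0]]
   0.08 [0.4403 0.0171 0.08  ]
   0.176 [0.4362 0.0117 0.176 ]
   0.251 [0.433  0.0076 0.251 ]
   0.29 [0.4313 0.0054 0.29  ]
```

View pics/crop.png

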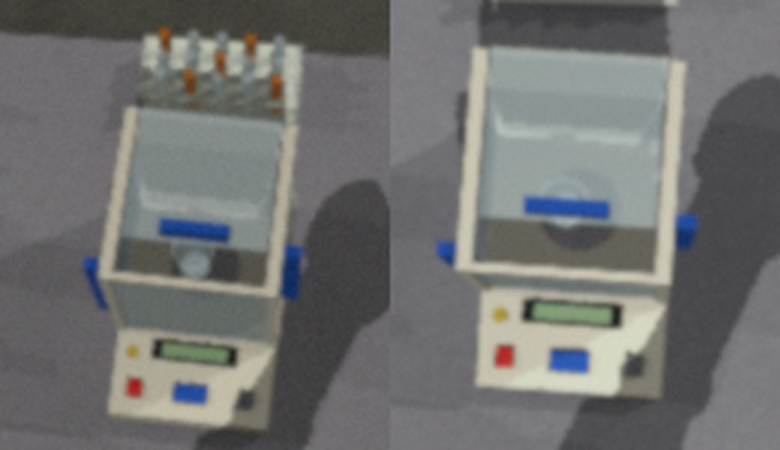

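```bash
python3 - <<'E'
from h import *
import pickle
d=pickle.load(open("v0.pkl","rb"))
E={"scene":((282.9,175),(305.2,177.2)),"top":((284.9,157.7),(312.1,159.6))}
for n,v in d.items():
    a,b=[onz(v,p,.29) for p in E[n]];w=a-b;print(n,"ridge len",np.linalg.norm(w).round(4),"yaw",np.arctan2(-w[0],w[1]).round(3))
    red=[c for c,s,m in blobs(v,lo=(0,150,80),hi=(8,255,255)) if 260<c[0]<300 and 195<c[1]<240]
    k=[c for c,s,m in blobs(v) if 285<c[0]<305 and 205<c[1]<240][0]
    print(red,k)
    if red:
        w=onz(v,red[0],.065)-onz(v,k,.065);print("red-key",np.linalg.norm(w).round(4),np.arctan2(-w[0],w[1]).round(3),onz(v,k,.065).round(4))
    h=onz(v,blobs(v)[[i for i,(c,_,_) in enumerate(blobs(v)) if 285<c[0]<305 and 150<c[1]<180][0]][0],.288)
    w=h-onz(v,k,.065);print("key-hatch",w.round(4),np.arctan2(w[1],w[0]).round(3))
print(tri(d["scene"],(294.2,176.1),d["top"],(298.5,158.6)),tri(d["scene"],(292.8,230.8),d["top"],(299.5,209.7)))
# frame corners from the crop, top of chamber z=.268: front-left, front-right, rear-left, rear-right
v=d["top"]
for p in((458,269),(672,284),(472,47),(686,62)):
    print(onz(v,((p[0]-390)/3+240,p[1]/3+90),.268).round(4))
v=d["scene"]
for p in((100,272),(280,294),(126,107),(299,125)):
    print(onz(v,(p[0]/3+230,p[1]/3+100),.268).round(4))
# vertical extents of strips: top-view far/near
for n in d:
  for c,s,m in blobs(d[n]):
    if (250<c[0]<265 or 320<c[0]<345) and 160<c[1]<200:
        print(n,s,"top end z.251",onz(d[n],(c[0],s[1]),.251).round(4),"outer edge",onz(d[n],(s[0] if c[0]<300 else s[0]+s[2],c[1]),.251).round(4))
E
```

```text
scene ridge len 0.0758 yaw -0.032
[[274.5, 228.8]] [292.8, 230.8]
red-key 0.0705 -0.038 [0.4359 0.0182 0.065 ]
key-hatch [ 0.1345 -0.005   0.223 ] -0.037
top ridge len 0.0765 yaw -0.043
[[277.5, 208.5]] [299.5, 209.7]
red-key 0.0724 -0.026 [0.441 0.018 0.065]
key-hatch [ 0.1337 -0.0049  0.223 ] -0.037
(array([0.5774906 , 0.01443409, 0.27044424]), [np.float64(0.00032706684278784547), np.float64(0.00032706684278781473)]) (array([0.44198334, 0.01972933, 0.0406077 ]), [np.float64(0.0004114476401925381), np.float64(0.0004114476401925175)])
[0.5146 0.1142 0.268 ]
[ 0.506  -0.0889  0.268 ]
[0.7299 0.1094 0.268 ]
[ 0.7204 -0.0968  0.268 ]
[0.5176 0.1146 0.268 ]
[ 0.5064 -0.0903  0.268 ]
[0.727  0.1078 0.268 ]
[ 0.7187 -0.0983  0.268 ]
scene [324, 182, 7, 18, 88] top end z.251 [ 0.5717 -0.0985  0.251 ] outer edge [ 0.5429 -0.1146  0.251 ]
scene [258, 186, 7, 16, 44] top end z.251 [0.5401 0.1285 0.251 ] outer edge [0.5164 0.135  0.251 ]
top [336, 162, 7, 11, 60] top end z.251 [ 0.5738 -0.0999  0.251 ] outer edge [ 0.5611 -0.1138  0.251 ]
top [256, 170, 5, 7, 28] top end z.251 [0.5442 0.131  0.251 ] outer edge [0.535  0.1367 0.251 ]
```

```bash
python3 -m creep '[[[0,0,-0.2],0],[[0,0,-0.2],0.02],[[0,0,-0.2],0.05],[[0,0,-0.2],0.128],[[0.762,-0.559,-0.2],0.128],[[0.762,-0.559,-0.2],0.128],[[0.762,-0.559,-0.2],0.128],[[0.762,-0.559,-0.2],0.128],[[0.762,-0.559,-0.2],0.128],[[0.762,-0.559,-0.2],0.128]]' 0 20; python3 -c "
from h import *
s=manip.sense();print(s['joint_positions'].round(1),s['eef_rot'].round(3))"
```

```text
time_s: 0.93
eef_pos: [0.3594, -0.3715, 0.3981]
eef_rot: [[0.999, -0.037, -0.0], [-0.037, -0.999, 0.0], [-0.0, -0.0, -1.0]]
contact_force: [0.4, -0.4, -0.2]
finger_gap: 0.001
gripper_force: 0.0
[ 53.2  14.3 -13.5  85.6   3.4  80.6 -52.6] [[ 0.999 -0.037 -0.   ]
 [-0.037 -0.999  0.   ]
 [-0.    -0.    -1.   ]]
```

```bash
python3 -m creep '[[[0.311,-0.524,0],0],[[0.311,-0.524,0],0],[[0.311,-0.524,0],0],[[0.311,-0.524,0],0],[[0.311,-0.524,0],0],[[0.311,-0.524,0],0],[[0.311,-0.524,0],0],[[0.311,-0.524,0],0],[[0.311,-0.524,0],0],[[0.311,-0.524,0],0]]'; python3 -m creep '[[[0,0,0],0],[[0,0,0],0],[[0,0,0],0]]'
python3 -c "
from h import *
v=viewer.snapshot('wrist');cv2.imwrite('pics/w1.png',v['frame'][:,:,::-1])
print(v['fx'],v['cx'],v['cy'],np.array(v['R']).round(3).tolist(),np.array(v['t']).round(3))
import pickle;pickle.dump(v,open('w1.pkl','wb'))"
```

```text
time_s: 1.77
eef_pos: [0.585, -0.0214, 0.398]
eef_rot: [[0.999, -0.037, -0.0], [-0.037, -0.999, -0.0], [-0.0, 0.0, -1.0]]
contact_force: [0.2, 0.5, -0.4]
finger_gap: 0.0
gripper_force: 0.0
time_s: 2.02
eef_pos: [0.5842, -0.0236, 0.3977]
eef_rot: [[0.999, -0.036, -0.001], [-0.036, -0.999, -0.001], [-0.001, 0.001, -1.0]]
contact_force: [0.5, -0.3, 0.8]
finger_gap: -0.001
gripper_force: 0.0
309.70691628693146 320.60050887870807 199.698348830352 [[-0.035, -0.999, -0.0], [-0.947, 0.033, 0.321], [-0.321, 0.012, -0.947]] [-0.002  0.464  0.709]
```

View pics/w1.png

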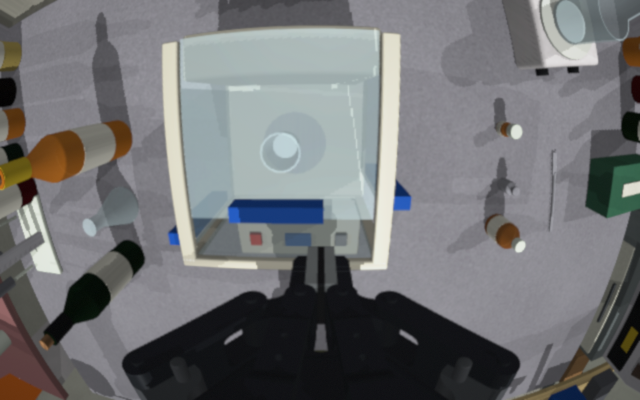

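The wrist view shows the hatch ridge at about (276,211), the right strip at (402,198), the left strip at (175,236), and the fingertips at (320,255). I'll refine the positions from these.

```bash
cat >> h.py <<'E'
def fray(v,p):
    R,t=np.array(v["R"]),np.array(v["t"]);u=np.array([p[0]-v["cx"],p[1]-v["cy"]]);r=np.linalg.norm(u);th=r/v["fx"]
    d=R.T@np.array([*(u/r*np.sin(th)),np.cos(th)]);return -R.T@t,d
def fonz(v,p,z):
    o,d=fray(v,p);return (o+d*(z-o[2])/d[2]).round(4)
E
python3 - <<'E'
from h import *
import pickle
w=pickle.load(open("w1.pkl","rb"));v=pickle.load(open("v0.pkl","rb"))["top"]
print(fray(w,(320,200))[0].round(3))
for c,s,m in blobs(w,lo=(105,150,60),amin=15):
    if 160<c[0]<420 and 150<c[1]<260:
        print(c,s[:5],[fonz(w,c,z).tolist() for z in (.07,.251,.29)])
        q=np.argwhere(m)[:,::-1]; print("  box",cv2.boxPoints(cv2.minAreaRect(q.astype(np.float32))).round(1).tolist())
for p in((229,200),(323,200),(230,221),(322,222)): print("ridge corner",p,[fonz(w,p,z).tolist() for z in (.268,.29)])
for p in((164,43),(400,35),(186,267),(386,268)): print("frame",fonz(w,p,.268).tolist())
E
python3 -c "
import cv2;i=cv2.imread('pics/w1.png')[150:275,155:425];cv2.imwrite('pics/w1c.png',cv2.resize(i,None,fx=2.9,fy=2.9,interpolation=2))"
```

```text
[ 0.667 -0.025  0.523]
[401.5, 199.0] [394, 183, 17, 27, 310] [[0.51, -0.1475, 0.07], [0.5726, -0.0987, 0.251], [0.5861, -0.0882, 0.29]]
  box [[393.5, 208.8000030517578], [396.79998779296875, 183.0], [411.8999938964844, 184.89999389648438], [408.70001220703125, 210.6999969482422]]
[275.7, 211.3] [229, 200, 94, 23, 2032] [[0.4966, 0.0516, 0.07], [0.5646, 0.0209, 0.251], [0.5792, 0.0143, 0.29]]
  box [[229.0, 200.0], [322.0, 200.0], [322.0, 222.0], [229.0, 222.0]]
[173.4, 237.0] [169, 228, 10, 17, 121] [[0.4533, 0.2415, 0.07], [0.5385, 0.1349, 0.251], [0.5569, 0.112, 0.29]]
  box [[167.5, 229.10000610351562], [175.8000030517578, 227.6999969482422], [178.5, 243.89999389648438], [170.1999969482422, 245.3000030517578]]
ridge corner (229, 200) [[0.583, 0.0598, 0.268], [0.5902, 0.0525, 0.29]]
ridge corner (323, 200) [[0.58, -0.0243, 0.268], [0.5875, -0.0244, 0.29]]
ridge corner (230, 221) [[0.5627, 0.0617, 0.268], [0.5717, 0.0542, 0.29]]
ridge corner (322, 222) [[0.5593, -0.0227, 0.268], [0.5686, -0.0229, 0.29]]
frame [0.7298, 0.1095, 0.268]
frame [0.7205, -0.0923, 0.268]
frame [0.5123, 0.1186, 0.268]
frame [0.508, -0.0833, 0.268]
```

View pics/w1c.png

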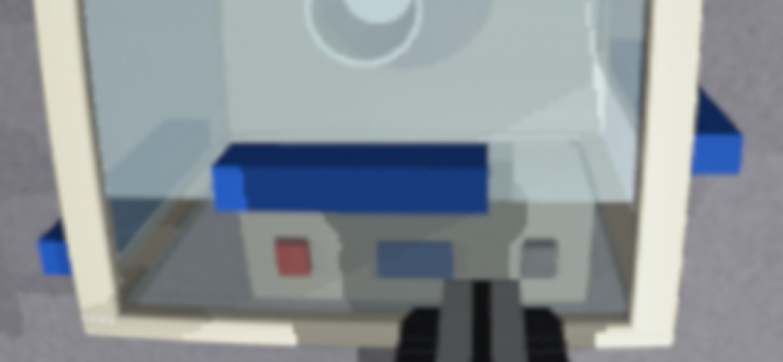

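```bash
python3 - <<'E'
from h import *
import pickle
w=pickle.load(open("w1.pkl","rb"));D=pickle.load(open("v0.pkl","rb"))
def T(rs):
    A=np.zeros((3,3));b=np.zeros(3)
    for o,d in rs:
        P=np.eye(3)-np.outer(d,d);A+=P;b+=P@o
    x=np.linalg.solve(A,b);return x.round(4),[np.linalg.norm((np.eye(3)-np.outer(d,d))@(x-o)).round(4) for o,d in rs]
print("ridge",T([fray(w,(276,215)),ray(D["top"],(298.5,158.6))]),T([fray(w,(276,215)),ray(D["scene"],(294.2,175.8))]))
print("ridge ends",T([fray(w,(229.5,215)),ray(D["top"],(284.8,157.8))]),T([fray(w,(322.5,215)),ray(D["top"],(312.1,159.5))]))
# strip tops: bright top faces in crop
R=(155+718/2.9,150+154/2.9);L=(155+56/2.9,150+256/2.9)
print("strips",fonz(w,R,.251),fonz(w,L,.251), "R rear edge",fonz(w,(155+718/2.9,150+134/2.9),.251),"outer",fonz(w,(155+742/2.9,150+154/2.9),.251))
E
```

```text
ridge (array([0.5749, 0.0139, 0.2877]), [np.float64(0.0008), np.float64(0.0008)]) (array([0.5734, 0.0145, 0.2835]), [np.float64(0.0009), np.float64(0.0009)])
ridge ends (array([0.5763, 0.0528, 0.2894]), [np.float64(0.0014), np.float64(0.0014)]) (array([ 0.5734, -0.0244,  0.2865]), [np.float64(0.0008), np.float64(0.0008)])
strips [ 0.5684 -0.1     0.251 ] [0.5371 0.1342 0.251 ] R rear edge [ 0.5754 -0.0997  0.251 ] outer [ 0.5681 -0.1083  0.251 ]
```

```bash
python3 -m creep '[[[0.025,-0.049,0],0],[[0.025,-0.049,0],0],[[0.025,-0.049,0.05],0],[[0.025,-0.049,0.09],0],[[0.025,-0.049,0.115],0],[[0.025,-0.049,0.125],0],[[0.025,-0.049,0.13],0],[[0.025,-0.049,0.134],0],[[0.025,-0.049,0.138],0],[[0.025,-0.049,0.138],0]]'
```

```text
time_s: 2.9
eef_pos: [0.6048, 0.0127, 0.2956]
eef_rot: [[0.999, -0.037, 0.001], [-0.037, -0.999, 0.0], [0.001, -0.0, -1.0]]
contact_force: [-0.0, -0.3, 0.4]
finger_gap: -0.0
gripper_force: 0.0
```

```bash
python3 -m creep '[[[0,0,0.007],0],[[0,0,0.007],0],[[-0.01,0,0.007],0],[[-0.016,0,0.007],0],[[-0.022,0,0.007],0],[[-0.028,0,0.007],0],[[-0.034,0,0.007],0],[[-0.04,0,0.007],0],[[-0.046,0,0.007],0],[[-0.046,0,0.007],0]]'; python3 -c "
from h import *
s=manip.sense();print(s['contact_force'].round(2))
v=viewer.snapshot('top')
for c,st,m in blobs(v):
    if 250<c[0]<350 and 120<c[1]<220: print(c,st)"
```

```text
time_s: 3.73
eef_pos: [0.569, 0.0143, 0.2898]
eef_rot: [[0.999, -0.036, -0.0], [-0.036, -0.999, -0.0], [-0.0, 0.0, -1.0]]
contact_force: [0.3, -0.5, -0.9]
finger_gap: 0.004
gripper_force: 0.0
[ 0.32 -0.48 -0.86]
[338.2, 166.1] [336, 162, 6, 10, 53]
[258.2, 173.3] [256, 171, 5, 6, 27]
```

```bash
python3 -m creep '[[[-0.004,0,0],0],[[-0.008,0,0],0],[[-0.012,0,0],0],[[-0.012,0,0],0]]'; python3 -c "
from h import *
s=manip.sense();print(s['contact_force'].round(2))
v=viewer.snapshot('wrist');cv2.imwrite('pics/w2.png',v['frame'][:,:,::-1])
for c,st,m in blobs(v,lo=(105,150,60),amin=15): print(c,st)"
```

```text
time_s: 4.12
eef_pos: [0.5604, 0.0144, 0.2896]
eef_rot: [[0.999, -0.036, -0.0], [-0.036, -0.999, -0.0], [-0.0, 0.0, -1.0]]
contact_force: [0.3, -0.2, 0.7]
finger_gap: -0.004
gripper_force: 0.0
[ 0.28 -0.17  0.72]
[501.9, 219.6] [495, 207, 14, 24, 230]
[149.5, 271.6] [143, 259, 14, 24, 197]
[268.2, 283.1] [244, 272, 47, 27, 859]
[371.7, 283.7] [352, 273, 43, 26, 798]
```

View pics/w2.png

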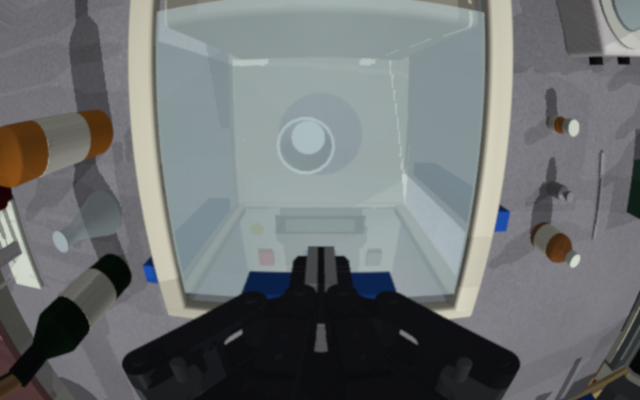

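The wrist view shows the ridge (y≈283, x 244–395) ahead of the fingertips, so the hatch is moving and nearly at the front frame. I'll creep on to the stop.

```bash
python3 -m creep '[[[-0.003,0,0],0],[[-0.006,0,0],0],[[-0.006,0,0],0]]'; python3 -m creep '[[[-0.002,0,0],0],[[-0.004,0,0],0],[[-0.004,0,0],0]]'
```

```text
time_s: 4.42
eef_pos: [0.5561, 0.0147, 0.2895]
eef_rot: [[0.999, -0.036, -0.0], [-0.036, -0.999, -0.0], [-0.0, 0.0, -1.0]]
contact_force: [-0.0, 0.0, -0.0]
finger_gap: 0.001
gripper_force: 0.1
time_s: 4.67
eef_pos: [0.5532, 0.0148, 0.2895]
eef_rot: [[0.999, -0.036, -0.0], [-0.036, -0.999, -0.0], [-0.0, 0.0, -1.0]]
contact_force: [1.4, -0.6, 0.1]
finger_gap: -0.002
gripper_force: 0.3
```

```bash
for i in 1; do python3 -m creep '[[[-0.003,0,0],0],[[-0.005,0,0],0],[[-0.005,0,0],0]]'; done; python3 -m creep '[[[-0.003,0,0],0],[[-0.003,0,0],0]]' | grep -E 'eef_pos|contact'; python3 -m creep '[[[-0.003,0,0],0],[[-0.003,0,0],0]]'| grep -E 'eef_pos|contact'
```

```text
time_s: 4.92
eef_pos: [0.5497, 0.0149, 0.2896]
eef_rot: [[0.999, -0.036, 0.0], [-0.036, -0.999, 0.0], [0.0, -0.0, -1.0]]
contact_force: [2.5, -0.3, -1.3]
finger_gap: -0.004
gripper_force: 1.0
eef_pos: [0.5496, 0.0149, 0.2898]
contact_force: [10.1, -0.1, -4.9]
eef_pos: [0.5495, 0.0149, 0.29]
contact_force: [17.2, -0.4, -10.5]
```

```bash
python3 -m creep '[[[0.012,0,0],0],[[0.02,0,0],0],[[0.02,0,-0.05],0],[[0.03,0,-0.08],0],[[0.078,0.163,-0.08],0],[[0.078,0.163,-0.08],0],[[0.078,0.163,-0.08],0],[[0.078,0.163,-0.08],0],[[0.078,0.163,-0.08],0],[[0.078,0.163,-0.08],0]]'; python3 -c "
from h import *
v=viewer.snapshot('wrist');cv2.imwrite('pics/w3.png',v['frame'][:,:,::-1])
for c,st,m in blobs(v,lo=(105,150,60),amin=15): print(c,st, fonz(v,c,.251),fonz(v,c,.287))"
```

```text
time_s: 6.08
eef_pos: [0.5989, -0.109, 0.349]
eef_rot: [[0.999, -0.037, -0.002], [-0.037, -0.999, 0.001], [-0.002, -0.001, -1.0]]
contact_force: [0.9, 0.9, -1.5]
finger_gap: -0.002
gripper_force: 0.0
[309.7, 219.4] [296, 186, 26, 65, 1352] [ 0.5899 -0.0987  0.251 ] [ 0.6047 -0.1007  0.287 ]
[89.9, 268.9] [88, 263, 5, 13, 26] [0.5365 0.1415 0.251 ] [0.5599 0.1008 0.287 ]
[178.1, 296.4] [133, 281, 91, 33, 2141] [0.5121 0.0334 0.251 ] [0.5394 0.0101 0.287 ]
```

View pics/w3.png

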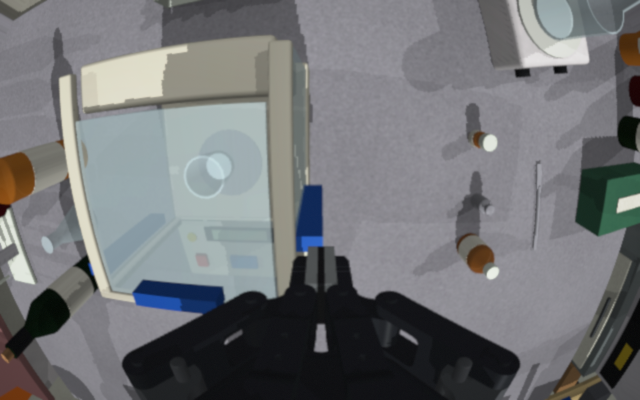

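The hatch now sits against the front, with the ridge at (178,296). The right strip is at (310,219), and the fingers are behind and just outside it. Next I descend.

```bash
python3 -c "
from h import *
import pickle
i=cv2.imread('pics/w3.png')[170:270,270:350]
class V(dict):pass
v=viewer.snapshot('wrist')
hsv=cv2.cvtColor(v['frame'],cv2.COLOR_RGB2HSV)[:,:,2]
print(hsv[180:256:4,310].tolist())
for p in((297,235),(323,235),(310,232),(310,250)): print(p,fonz(v,p,.251))
"; python3 -m creep '[[[0,0,0.05],0],[[0,0,0.08],0],[[0,0,0.09],0],[[0,0,0.1],0],[[0,0,0.107],0],[[0,0,0.107],0]]'
```

```text
[131, 111, 87, 87, 86, 86, 86, 87, 86, 87, 87, 87, 86, 86, 149, 198, 198, 81, 81]
(297, 235) [ 0.5767 -0.0869  0.251 ]
(323, 235) [ 0.5761 -0.1076  0.251 ]
(310, 232) [ 0.579  -0.0974  0.251 ]
(310, 250) [ 0.5629 -0.0966  0.251 ]
time_s: 6.68
eef_pos: [0.5994, -0.1087, 0.2694]
eef_rot: [[0.999, -0.036, 0.0], [-0.036, -0.999, 0.0], [0.0, -0.0, -1.0]]
contact_force: [0.2, 0.1, 0.8]
finger_gap: -0.001
gripper_force: 0.0
```

```bash
python3 -m creep '[[[0,0,0.012],0],[[0,0,0.024],0],[[0,0,0.036],0],[[0,0,0.04],0],[[0,0,0.04],0]]'; python3 -m creep '[[[-0.008,0,0],0],[[-0.014,0,0],0],[[-0.02,0,0],0],[[-0.026,0,0],0],[[-0.032,0,0],0],[[-0.038,0,0],0],[[-0.044,0,0],0],[[-0.044,0,0],0]]'
```

```text
time_s: 7.1
eef_pos: [0.6, -0.1091, 0.2434]
eef_rot: [[0.999, -0.037, 0.005], [-0.037, -0.999, -0.001], [0.005, 0.001, -1.0]]
contact_force: [-9.9, -0.2, 28.9]
finger_gap: -0.001
gripper_force: 12.3
time_s: 7.77
eef_pos: [0.5705, -0.1103, 0.2425]
eef_rot: [[0.999, -0.039, 0.012], [-0.039, -0.999, -0.003], [0.012, 0.003, -1.0]]
contact_force: [6.9, -5.9, 12.9]
finger_gap: 0.001
gripper_force: 7.0
```

```bash
python3 -m creep '[[[0,0,-0.008],0],[[0,0,-0.014],0],[[0,0,-0.014],0]]'; python3 -c "
from h import *
v=viewer.snapshot('wrist');cv2.imwrite('pics/w4.png',v['frame'][:,:,::-1])
for c,st,m in blobs(v,lo=(105,150,60),amin=15): print(c,st, fonz(v,c,.251),fonz(v,c,.287))"
```

```text
time_s: 8.02
eef_pos: [0.5666, -0.1079, 0.2503]
eef_rot: [[0.999, -0.036, 0.001], [-0.036, -0.999, 0.0], [0.001, -0.0, -1.0]]
contact_force: [0.5, 0.6, 1.1]
finger_gap: -0.002
gripper_force: 0.8
[303.2, 234.9] [280, 202, 42, 93, 1589] [ 0.5906 -0.0998  0.251 ] [ 0.6074 -0.1027  0.287 ]
[95.2, 342.6] [48, 316, 110, 57, 3206] [0.5027 0.0601 0.251 ] [0.5448 0.0111 0.287 ]
```

View pics/w4.png

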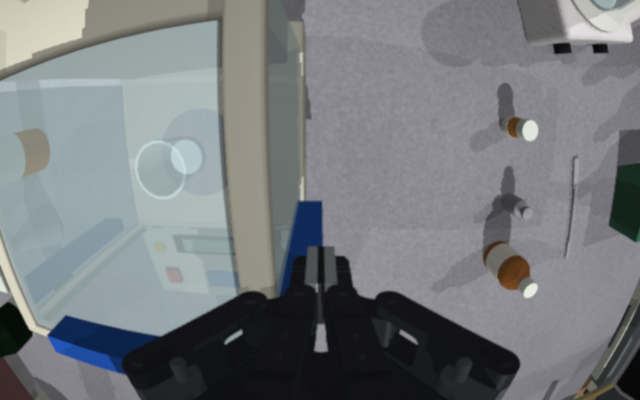

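```bash
python3 -m creep '[[[-0.005,0,0],0],[[-0.01,0,0],0],[[-0.014,0,0],0],[[-0.014,0,0],0]]'; python3 -m creep '[[[-0.003,0,0],0],[[-0.005,0,0],0],[[-0.005,0,0],0]]'| grep -E 'eef_pos|contact'
```

```text
time_s: 8.4
eef_pos: [0.5547, -0.1074, 0.2495]
eef_rot: [[0.999, -0.036, -0.002], [-0.036, -0.999, 0.0], [-0.002, -0.0, -1.0]]
contact_force: [0.2, 0.2, 0.8]
finger_gap: -0.001
gripper_force: 0.0
eef_pos: [0.5515, -0.1075, 0.2496]
contact_force: [-0.7, -0.1, 0.1]
```

```bash
python3 -m creep '[[[-0.003,0,0],0],[[-0.003,0,0],0]]' | grep -E 'eef_pos|contact'; python3 -m creep '[[[-0.003,0,0],0],[[-0.003,0,0],0]]' | grep -E 'eef_pos|contact'; python3 -c "
from h import *
v=viewer.snapshot('wrist');cv2.imwrite('pics/w5.png',v['frame'][:,:,::-1])
for c,st,m in blobs(v,lo=(105,150,60),amin=15): print(c,st)
v=viewer.snapshot('top')
for c,st,m in blobs(v,amin=10): print(c,st)
v=viewer.snapshot('scene')
for c,st,m in blobs(v,amin=10): print(c,st)"
```

```text
eef_pos: [0.5495, -0.1075, 0.2497]
contact_force: [0.9, 0.2, 0.8]
eef_pos: [0.5472, -0.1074, 0.2498]
contact_force: [-0.5, -0.7, 0.3]
[302.6, 235.4] [280, 202, 41, 94, 1627]
[97.9, 322.0] [35, 292, 126, 62, 4829]
[258.1, 173.1] [256, 170, 5, 7, 28]
[296.4, 173.7] [284, 171, 27, 6, 125]
[299.4, 209.9] [294, 207, 12, 7, 72]
[35.2, 230.6] [32, 228, 8, 6, 41]
[292.1, 187.9] [282, 185, 22, 7, 106]
[260.8, 192.5] [258, 186, 7, 17, 44]
[63.7, 225.1] [61, 223, 7, 5, 28]
[293.0, 230.9] [288, 228, 11, 6, 53]
```

```bash
python3 -m creep '[[[-0.003,0,0],0],[[-0.003,0,0],0]]' | grep -E 'eef_pos|contact'; python3 -m creep '[[[-0.003,0,0],0],[[-0.003,0,0],0]]' | grep -E 'eef_pos|contact'
```

```text
eef_pos: [0.5452, -0.1073, 0.2498]
contact_force: [1.3, 0.0, -0.6]
eef_pos: [0.5447, -0.1073, 0.25]
contact_force: [7.0, 0.0, -5.6]
```

```bash
python3 -m creep '[[[-0.002,0,0],0],[[-0.002,0,0],0]]' | grep -E 'eef_pos|contact'
```

```text
eef_pos: [0.5446, -0.1073, 0.2502]
contact_force: [12.1, -0.8, -7.4]
```

```bash
python3 -m creep '[[[0.01,0,0],0],[[0.018,0,0],0],[[0.018,0,-0.04],0],[[0.018,0,-0.09],0],[[0.018,0,-0.14],0],[[-0.149,-0.161,-0.147],0],[[-0.149,-0.161,-0.147],0],[[-0.149,-0.161,-0.147],0],[[-0.149,-0.161,-0.147],0],[[-0.149,-0.161,-0.147],0]]';  python3 -m creep '[[[0,0,0],0],[[0,0,0],0]]' | grep -E 'eef_pos|contact'; python3 -c "
from h import *
v=viewer.snapshot('wrist');cv2.imwrite('pics/w6.png',v['frame'][:,:,::-1])
for c,st,m in blobs(v,lo=(105,130,60),amin=15): print(c,st,[fonz(v,c,z).tolist() for z in (.05,.065,.08,.251,.287)])
for n in ('top','scene'):
  v=viewer.snapshot(n);print(n)
  for c,st,m in blobs(v,amin=10): print(c,st)"
```

```text
time_s: 10.47
eef_pos: [0.4299, 0.0229, 0.361]
eef_rot: [[1.0, -0.03, -0.001], [-0.03, -1.0, 0.001], [-0.001, -0.001, -1.0]]
contact_force: [-1.1, 0.3, 0.9]
finger_gap: -0.002
gripper_force: 0.0
eef_pos: [0.4344, 0.0174, 0.3605]
contact_force: [0.6, -0.8, -0.2]
[316.7, 76.4] [255, 66, 125, 22, 2601] [[0.549, 0.02, 0.05], [0.5479, 0.0199, 0.065], [0.5467, 0.0197, 0.08], [0.5341, 0.018, 0.251], [0.5314, 0.0177, 0.287]]
[171.5, 87.9] [165, 79, 14, 18, 239] [[0.5533, 0.2366, 0.05], [0.5521, 0.229, 0.065], [0.5508, 0.2214, 0.08], [0.5364, 0.1348, 0.251], [0.5334, 0.1166, 0.287]]
[464.2, 88.6] [457, 80, 15, 18, 241] [[0.536, -0.1976, 0.05], [0.5354, -0.1903, 0.065], [0.5347, -0.1829, 0.08], [0.5271, -0.0993, 0.251], [0.5255, -0.0816, 0.287]]
[318.5, 154.0] [304, 147, 30, 15, 449] [[0.4388, 0.0215, 0.05], [0.4415, 0.0213, 0.065], [0.4442, 0.0211, 0.08], [0.4747, 0.0188, 0.251], [0.4811, 0.0184, 0.287]]
[544.0, 375.4] [532, 371, 25, 10, 31] [[-0.1908, -0.6089, 0.05], [-0.1665, -0.5874, 0.065], [-0.1421, -0.5659, 0.08], [0.1353, -0.3209, 0.251], [0.1937, -0.2694, 0.287]]
[584.4, 388.0] [560, 371, 47, 29, 858] [[-0.4002, -0.9308, 0.05], [-0.3687, -0.8982, 0.065], [-0.3371, -0.8656, 0.08], [0.0224, -0.4944, 0.251], [0.0981, -0.4163, 0.287]]
top
[258.0, 172.9] [256, 170, 5, 6, 26]
[307.4, 174.4] [304, 173, 7, 4, 25]
[337.2, 179.6] [335, 176, 6, 9, 48]
[35.2, 230.6] [32, 228, 8, 6, 41]
scene
[302.2, 188.6] [301, 187, 3, 5, 12]
[325.5, 200.4] [323, 193, 6, 16, 80]
[63.8, 225.0] [61, 222, 7, 7, 32]
```

View pics/w6.png

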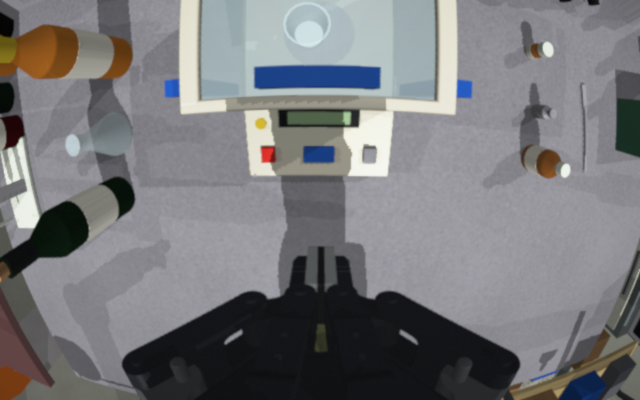

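Both doors and the hatch are shut: the left strip at (171,88) and right strip at (464,89) line up, and the ridge is at (317,76). The tare key is at (318,154), about (0.441, 0.019, 0.0625). I'll descend onto it.

```bash
python3 -m creep '[[[0,-0.003,0.06],0],[[0,-0.003,0.12],0],[[0,-0.003,0.18],0],[[0,-0.003,0.23],0],[[0,-0.003,0.28],0],[[0,-0.003,0.31],0],[[0,-0.003,0.33],0],[[0,-0.003,0.34],0],[[0,-0.003,0.34],0],[[0,-0.003,0.34],0]]'
```

```text
time_s: 11.62
eef_pos: [0.4349, 0.0196, 0.105]
eef_rot: [[0.999, -0.037, -0.0], [-0.037, -0.999, 0.0], [-0.0, -0.0, -1.0]]
contact_force: [0.7, 0.4, -0.1]
finger_gap: -0.0
gripper_force: 0.0
```

```bash
for i in 1; do python3 -m creep '[[[0,0,0.008],0],[[0,0,0.016],0],[[0,0,0.016],0]]' | grep -E 'eef_pos|contact'; python3 -m creep '[[[0,0,0.005],0],[[0,0,0.01],0],[[0,0,0.01],0]]' | grep -E 'eef_pos|contact'; done
```

```text
eef_pos: [0.4345, 0.0197, 0.0928]
contact_force: [0.0, 0.4, -0.4]
eef_pos: [0.4342, 0.0198, 0.0851]
contact_force: [0.4, 0.6, -0.8]
```

```bash
python3 -m creep '[[[0,0,0.003],0],[[0,0,0.003],0]]' | grep -E 'eef_pos|contact'; python3 -m creep '[[[0,0,0.003],0],[[0,0,0.003],0]]' | grep -E 'eef_pos|contact'
```

```text
eef_pos: [0.4343, 0.0199, 0.0831]
contact_force: [-0.4, 0.7, -0.3]
eef_pos: [0.4343, 0.0199, 0.0808]
contact_force: [0.1, 0.1, -0.3]
```

```bash
python3 -m creep '[[[0,0,0.002],0],[[0,0,0.002],0]]' | grep -E 'eef_pos|contact'
```

```text
eef_pos: [0.4344, 0.0199, 0.0794]
contact_force: [-0.2, -0.4, 0.8]
```

```bash
python3 -m creep '[[[0,0,0.002],0],[[0,0,0.002],0]]' | grep -E 'eef_pos|contact'; python3 -m creep '[[[0,0,0.002],0],[[0,0,0.002],0]]' | grep -E 'eef_pos|contact'
```

```text
eef_pos: [0.4344, 0.0199, 0.0779]
contact_force: [0.4, 0.8, 0.2]
eef_pos: [0.4343, 0.0199, 0.0764]
contact_force: [-0.8, 0.2, 0.2]
```

```bash
python3 -m creep '[[[0,0,0.002],0],[[0,0,0.002],0]]' | grep -E 'eef_pos|contact'
```

```text
eef_pos: [0.4346, 0.0198, 0.075]
contact_force: [-0.5, 0.1, 2.3]
```

```bash
python3 -m creep '[[[0,0,0.002],0],[[0,0,0.002],0]]' | grep -E 'eef_pos|contact'; python3 -m creep '[[[0,0,0.002],0],[[0,0,0.002],0]]' | grep -E 'eef_pos|contact'
```

```text
eef_pos: [0.4348, 0.0199, 0.0736]
contact_force: [1.1, -0.5, 3.6]
eef_pos: [0.4351, 0.0198, 0.0724]
contact_force: [0.8, -0.4, 8.5]
```

```bash
python3 -m creep '[[[0,0,0.0015],0],[[0,0,0.0015],0]]' | grep -E 'eef_pos|contact'
```

```text
eef_pos: [0.4352, 0.0199, 0.0719]
contact_force: [-2.1, -0.9, 20.4]
```

The key has bottomed: force rose past 4 N and then stiffly to 20 N. I'll release and rise clear.

```bash
python3 -m creep '[[[0,0,-0.008],0],[[0,0,-0.02],0],[[0,0,-0.06],0],[[-0.02,0,-0.11],0],[[-0.03,0,-0.16],0],[[-0.04,0,-0.21],0],[[-0.04,0,-0.26],0],[[-0.04,0,-0.31],0],[[-0.04,0,-0.36],0],[[-0.04,0,-0.36],0]]'; python3 -m creep '[[[0,0.1,0],0],[[0,0.1,0],0],[[0,0.1,0],0],[[0,0.1,0],0]]'|grep -E 'eef_pos|contact'; python3 -c "
from h import *
v=viewer.snapshot('wrist');cv2.imwrite('pics/w7.png',v['frame'][:,:,::-1])
for c,st,m in blobs(v,lo=(105,130,60),amin=15): print(c,st,[fonz(v,c,z).tolist() for z in (.06,.251,.287)])"
```

```text
time_s: 14.45
eef_pos: [0.4065, 0.0217, 0.347]
eef_rot: [[0.999, -0.036, 0.01], [-0.036, -0.999, -0.0], [0.01, -0.0, -1.0]]
contact_force: [0.9, 0.7, 0.4]
finger_gap: -0.003
gripper_force: 0.0
eef_pos: [0.4011, -0.0556, 0.3404]
contact_force: [-0.4, 1.4, -0.0]
[199.7, 33.9] [136, 14, 125, 40, 3205] [[0.5876, 0.101, 0.06], [0.5386, 0.0263, 0.251], [0.5294, 0.0122, 0.287]]
[373.5, 42.0] [360, 27, 29, 40, 757] [[0.5578, -0.1285, 0.06], [0.5229, -0.0952, 0.251], [0.5163, -0.0889, 0.287]]
[84.0, 66.6] [82, 59, 5, 16, 77] [[0.5831, 0.3132, 0.06], [0.5363, 0.1386, 0.251], [0.5275, 0.1057, 0.287]]
[262.9, 134.8] [248, 127, 31, 17, 507] [[0.44, 0.0208, 0.06], [0.4605, -0.0162, 0.251], [0.4644, -0.0231, 0.287]]
[540.3, 375.7] [527, 371, 27, 10, 40] [[-0.1743, -0.6204, 0.06], [0.1353, -0.3556, 0.251], [0.1937, -0.3056, 0.287]]
[581.8, 388.4] [556, 372, 48, 28, 864] [[-0.3696, -0.9174, 0.06], [0.032, -0.5128, 0.251], [0.1077, -0.4365, 0.287]]
```

View pics/w7.png

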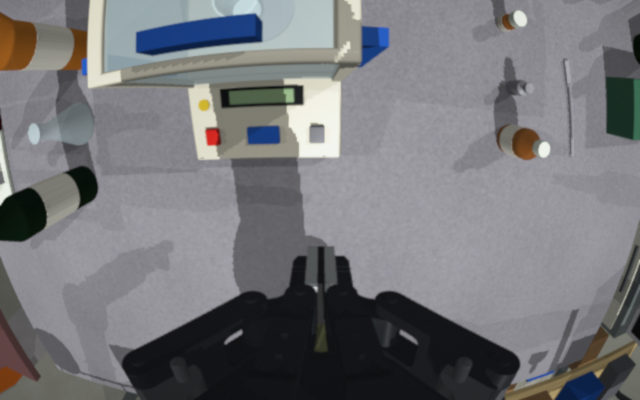

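The tare key at (263,135) is back up, the hatch ridge (200,34) and both strips (84,67 and 374,42) are in their shut positions, everything around still stands, and the arm is clear. Now I'll settle the arm and hand in.

```bash
python3 -m creep '[[[0,0,0],0],[[0,0,0],0],[[0,0,0],0],[[0,0,0],0],[[0,0,0],0]]'|grep -E 'time|contact'; python3 -c "
from h import *
print(ticket.job_done())"
```

```text
time_s: 15.25
contact_force: [0.5, 0.0, 1.0]
the job is handed in; nothing more can be done
None
```

The job is handed in at about 15 s: I pushed the hatch and right door to their stops, then pressed the tare key fully down and let it back up. Lowering behind the right door, the gripper pressed on the balance, probably its frame, with about 29 N (highest reading; the limit is 40 N); the final image showed nothing displaced.

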